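# Lock the optical filter in the photometer stage

## Task

The mounted optical filter lies loose in the filter stage of the bench photometer. Take the flat driver from its stand, seat the blade fully in the slot of the clamp screw and turn the screw clockwise until its cam has pushed the filter home against the back stop and holds it firmly, feeling for the nip: it must not be overtightened, and the filter must not be touched with the driver or the hand. Then put the driver back upright in the hole of the stand from which it came, and leave the other things on the bench where they are.

Things in the scene. Friction and masses are not known exactly. Their poses are not given: they have to be found in the camera images.
- driver: Flat-blade screwdriver, 124 mm long, about 110 g, standing blade-down in the stand. Origin at the middle of the blade's edge (its lowest point), z up along the driver. The blade is 12 mm wide along its x, 1.6 mm thick along y at the edge, 2.3 mm thick 8 mm higher; above it a round steel shank of 8 mm up to z = 50 mm.
- driver_grip (a point): Best place to grip the driver: on its axis, 90 mm above the blade's edge. Black square handle, 24 x 24 mm, flat faces square to the driver's x and y, from 50 to 123 mm above the blade's edge. Grip across either pair of flats, firmly (30 to 60 N).
- driver_shoulder (a point): On the driver's axis at the underside of its handle, 50 mm above the blade's edge. In the stand it rests on the top face, level with stand_hole.
- stand: Light wooden tool stand fixed on the bench, 56 mm (its x) by 116 mm (its y), 62 mm high, origin under its middle. The driver hangs in the middle hole by the underside of its handle. The two smaller holes, 40 mm to either side along y, one with a hex key that stands 12 mm above the top, are not for it.
- stand_hole (a point): Centre of the mouth of the stand's middle hole, at its top face: 17 mm across with a 2 mm chamfer, 56 mm deep, axis vertical.
- stage: Filter stage, fixed on the bench: grey foot 142 mm (its x) by 104 mm (its y), metal housing 120 x 90 mm, top face 42 mm above the bench, black lens tube at the +x end. Origin on the bench under its middle. On top from -x to +x: clamp screw, filter in its pocket between two 8 mm high side rails, back stop.
- stop_edge (a point): Middle of the +x end of the pocket, where the back stop, a bar 8 mm high across the stage, begins. The stop is set by hand and may stand up to 2.3 mm nearer or farther than this point, so poses do not tell exactly where the cam nips the filter.
- clamp_screw: Slotted eccentric screw of bright steel turning about a vertical axis fixed in the stage. Origin on the axis at the stage's top face; x points along the slot and to the lobe of its cam: a disc of 10 mm radius, 8 mm high, set 6 mm off the axis along x. It starts clear of the filter with the lobe 105 to 115 degrees counterclockwise from the stage's +x, and stays where it is left.
- screw_head (a point): Centre of the top of the screw's round head, 18 mm across, 14 mm above the stage's top face. Clockwise from above tightens: after 8 to 68 degrees of turn the cam has pushed the filter on the back stop and nips it. The screw ends 103 degrees clockwise of its most open place. Blade play in the slot: about 7 degrees either way.
- slot (a point): Middle of the slot's floor, on the screw's axis, 4.5 mm below the head's top. The slot is straight, 3.6 mm wide, open at both ends. A fully seated blade has its edge here. A push of 3 to 8 N keeps it seated; force of the driver on the screw must stay under 60 N.
- optical_filter: Optical filter in a square black frame 50 x 50 x 6 mm with round glass, 60 g, lying flat and loose in its pocket with up to 5 mm of play along the stage, 1 mm across. Origin at the middle of its underside, axes along its sides.
- pocket (a point): Middle of the pocket, on the stage's top face. By feel: the screw turns free at 0.06 N m; from the nip on the torque climbs steeply, 0.0067 N m per newton of clamping force, some 5 N per degree of screw turn. Stop at 0.11 to 0.14 N m in all (7 to 12 N); eased, the screw keeps most of it. Under 4 N is loose, over 16 N is overtightened.
- forceps: Steel forceps, 125 x 13 x 10 mm, lying on the bench; leave alone. Origin at the middle of the underside.
- vial_clear: Clear sample vial with a screw cap, 26 mm across, 50 mm high, standing on the bench; leave alone. Origin at the middle of the underside.
- calculator_b: Black pocket calculator, 157 x 75 x 16 mm, lying on the bench; leave alone. Origin at the middle of the underside.
Things that resemble listed ones, but are neither listed nor needed, are in the scene too. Of the things that look like the optical_filter, the middle-sized one is meant.

How it is judged:
On the way, in this order (a step that is already met when the one before it is completed fails the run):
1. the driver's blade is fully seated in the slot of the clamp screw, upright (horizontal distance between driver and slot below 0.004 m and z of driver in the frame of slot between -0.002 and 0.0022 m and angle between the x axis of driver and the x axis of clamp_screw, either way round below 0.3 rad and angle between driver's own z axis and vertical below 0.14 rad), for 0.2 s.
2. the clamp screw presses on the filter with more than 4 N while the blade is still seated in the slot (all of step 1 and contact force between clamp_screw and optical_filter above 4 N), for 0.2 s.
At the end, for the whole second after the job is handed in: The clamp screw, left to itself, presses on the filter with more than 4 N and the filter lies flat (within 0.06 rad); the driver hangs at rest in the stand's middle hole: its shoulder within 6 mm of the hole's centre sideways and less than 4 mm above the stand's top, upright within 0.1 rad (contact force between clamp_screw and optical_filter above 4 N and angle between optical_filter's own z axis and vertical below 0.06 rad and horizontal distance between driver_shoulder and stand_hole below 0.006 m and z of driver_shoulder in the frame of stand_hole below 0.004 m and angle between driver's own z axis and vertical below 0.1 rad and linear speed of driver below 0.02 m/s); the robot touches nothing.
It fails at once if the clamp screw presses on the filter with more than 16 N (overtightened) (contact force between clamp_screw and optical_filter above 16 N).
It fails at once if the driver, the hand or the arm touches the filter (contact force between any of driver, the fingers, the arm and optical_filter above 1 N).
It fails at once if the fingers turn the clamp screw directly (contact force between the fingers and clamp_screw above 1 N).
It fails at once if the driver is forced on the clamp screw with more than 60 N (contact force between driver and clamp_screw above 60 N).
It fails at once if the forceps, the vial or the calculator is moved by more than 30 mm (distance of any of forceps, vial_clear, calculator_b from where it was at the start of the episode above 0.03 m).
It also fails if it takes over 67 s, if anything falls off the work surface, if the arm or the gripper's body presses on something with over 40 N, if the wrist force passes 120 N, or if a joint passes its speed limit or range.

## Robot

A 6-joint arm with a two-finger parallel gripper is mounted at the origin on the work surface; the furniture and walls round the work are solid. World frame = base frame: x ahead of the robot, y to its left, z up, the work surface at z = 0. Lengths are in m, angles in rad, forces in N, time in s.
With the tool pointing down it reaches from about 0.35 to 0.775 m from the base axis. Payload 7.3 kg.
Tool frame: the origin (TCP) lies midway between the tips of the shut fingers; the grasp point (between the pads) lies 19 mm behind it; z points along the fingers, y is the line along which they close (so a half turn about z gives the same grasp; the last joint's range is limited). The gripper opens to 92 mm and grips with 3 to 60 N. Pads are 19 mm wide; open, the fingers measure 130 mm over their backs; the gripper's body (75 mm by 190 mm) begins 47 mm behind the grasp point.
Start: joints at [1.138, 0.342, 1.524, -0, 1.275, -0.146], TCP at [0.148, 0.504, 0.227] pointing down, gripper open.
Joint ranges: [-2.53, 2.53], [-0.77, 2.02], [0.04, 2.7], [-1, 4.14], [0.28, 2.66], [-3.11, 3.11]. Speed limits (rad/s): [2.57, 2.57, 3.14, 3.14, 3.14, 3.14].

## Interface

Orientations are given as [roll, pitch, yaw] about the fixed x, y, z axes, in that order (R = Rz(yaw) Ry(pitch) Rx(roll)).
In Python, from cell import monitor, vision, workorder gives the robot as it stands.
- The arm moves only by the tool move_arm, never from a script. Its argument "rows" is a list of rows, each a list of 5 numbers: the shift along the world's x, y, z in mm, then the turn about the world's z in rad, then the closure, from -1 (fully open) to 1 (shut). A call has 1 to 12 rows; each row shifts and turns the commanded pose from where the row before left it; what a row does not reach is not made up. A row lasts 1/10 s, in which the tool goes at most 50 mm and 8.59 degrees, less where a joint would pass 70% of its speed; a pose out of reach is approached as far as the arm can. A call is refused whole if a number of a shift passes 50 or a number of a turn 0.15, either way. A call with a gripper value outside its range is refused whole. The fingers move at their own pace and stop on an object; "newtons" is the grip in N (left out, the last holds). Time passes only in rows, so rows that do not move let the fingers close. It gives the time, the measured TCP pose, the force, the opening and the grip force at its end, in the units of the state.
- monitor.observe(): the state, without advancing time (a new reading comes with each control period).
- vision.read_camera(name): name is "side" or "top"; returns the picture (420x560x3 uint8, red, green, blue); there is no depth.
- vision.get_calibration(name): a dict with "K" (3x3 intrinsics, pixels), "T" (4x4, takes a point from camera to world coordinates). Camera axes: x right, y up, looking along -z (the intrinsics and any distortion apply to the point x, -y, -z); pixel columns grow to the right and rows downward; lengths in m; the calibration is good to about 2 mm. A picture is of the moment at which its call begins. get_calibration takes no time and is no camera call.
- workorder.hand_in(): hands the job in; it is judged then, once.
The state is a dict: "time": time; "qpos": joint angles; "qvel": joint speeds; "joint_efforts": joint torques, N m; "tool_pos": TCP position; "tool_rot": TCP orientation; "contact_force": force on the tool from outside, world axes, zero at the start; "torque": the same for the moment, N m; "opening": finger opening in m; "grip_force": force on a finger pad.
Only numpy, scipy, OpenCV 4.12 (cv2) and the standard library are available. Lean on these libraries where they do the work, as an engineer would, in place of code of your own. Each camera call takes 0.05 s, during which the arm holds its last target. There are 200 camera calls.

## Working session

There is one attempt and no reset: what is moved stays moved. The work goes in short steps, Python scripts to look and compute and a tool call to move; the robot and the scene stay as the last step left them, time stands still between calls to the robot, and variables do not carry over. Pictures are saved under pics/ and viewed, at most 10 in all, crops included, and the job is handed in when it is done.

Besides the shell and the picture viewer there is one more tool, called after ">>>" as name(argument=value, ...), one argument or row to a line, values as JSON. move_arm: Moves the arm, as the interface text tells. Its arguments: {"type":"object","properties":{"rows":{"type":"array","items":{"type":"array","items":{"type":"number"}}},"newtons":{"type":"number"}},"required":["rows"]}

```bash
mkdir -p pics; cat > h.py <<'E'
import numpy as np, cv2
from cell import monitor, vision, workorder
def snap(n):
    im=vision.read_camera(n); return im
def save(im,f): cv2.imwrite('pics/'+f,cv2.cvtColor(im,cv2.COLOR_RGB2BGR))
def onz(n,uv,z):
    c=vision.get_calibration(n);K=np.array(c['K']);T=np.array(c['T'])
    uv=np.atleast_2d(np.array(uv,float))
    d=np.c_[uv,np.ones(len(uv))]@np.linalg.inv(K).T
    d=d*[1,-1,-1]; d=d@T[:3,:3].T; o=T[:3,3]
    return o+d*((z-o[2])/d[:,2])[:,None]
def proj(n,p):
    c=vision.get_calibration(n);K=np.array(c['K']);T=np.array(c['T'])
    q=(np.atleast_2d(p)-T[:3,3])@T[:3,:3]*[1,-1,-1]; q=q@K.T
    return q[:,:2]/q[:,2:]
E
python3 - <<'E'
from h import *
for n in('top','side'):
    save(snap(n),n+'0.png'); c=vision.get_calibration(n); print(c)
print(monitor.observe())
E
```

```text
{'K': array([[432.87219153,   0.        , 276.19248809],
       [  0.        , 432.87219153, 202.77002748],
       [  0.        ,   0.        ,   1.        ]]), 'T': array([[ 0.01087567,  0.99557057, -0.09338612,  0.31465504],
       [-0.9998987 ,  0.01168529,  0.0081272 ,  0.11574453],
       [ 0.00918245,  0.09328827,  0.9955968 ,  1.22635856],
       [ 0.        ,  0.        ,  0.        ,  1.        ]])}
{'K': array([[396.26269095,   0.        , 276.84744475],
       [  0.        , 396.26269095, 214.93596764],
       [  0.        ,   0.        ,   1.        ]]), 'T': array([[-0.99958857,  0.00536483, -0.02817638,  0.40642506],
       [-0.0259074 , -0.59042554,  0.80667619,  0.79955815],
       [-0.01230837,  0.80707428,  0.59032161,  0.61041005],
       [ 0.        ,  0.        ,  0.        ,  1.        ]])}
{'time': 0.1, 'qpos': array([ 1.13796408e+00,  3.42648669e-01,  1.52490363e+00, -2.58727382e-05,
        1.27542155e+00, -1.46016321e-01]), 'qvel': array([ 0.00047996, -0.00202849, -0.00345346, -0.00097285, -0.00048355,
       -0.00060847]), 'joint_efforts': array([ 5.22783830e-04, -4.31995833e+01, -2.44692171e+01,  7.18765939e-02,
        5.26639796e-02, -3.40274232e-05]), 'tool_pos': array([0.14836292, 0.50322202, 0.22612298]), 'tool_rot': array([-3.14022256e+00, -1.76482662e-04,  2.85478415e+00]), 'contact_force': array([ 0.269455  , -0.54466773,  0.32274149]), 'torque': array([-0.01343217, -0.01822847, -0.03153015]), 'grip_force': 0.0, 'opening': 0.09204864078529246}
```

View pics/top0.png

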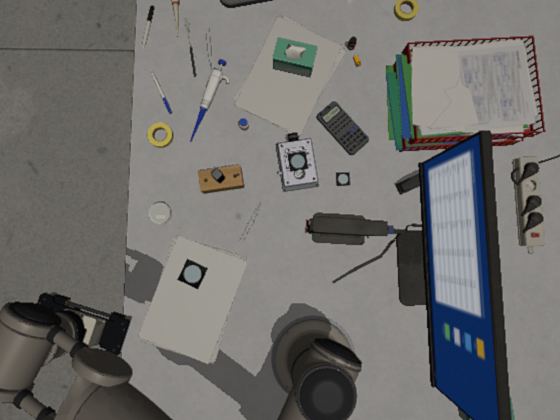

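View pics/side0.png

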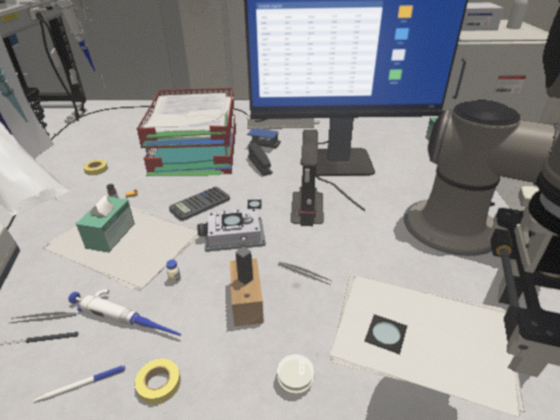

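The top view shows the stage at (297,163) with its lens tube at (292,137), the stand at (220,178) with the driver's handle in its middle, and decoy filters at (343,179) and (192,273). The side view shows the driver handle at (244,265) and the stage at (232,228). Next I take zoomed crops.

```bash
python3 - <<'E'
from h import *
t=cv2.imread('pics/top0.png');s=cv2.imread('pics/side0.png')
a=cv2.resize(t[125:205,190:330],None,fx=5.5,fy=5.5,interpolation=cv2.INTER_CUBIC)
cv2.imwrite('pics/topc.png',a)
a=cv2.resize(s[190:330,190:280],None,fx=4.2,fy=4.2,interpolation=cv2.INTER_CUBIC)
cv2.imwrite('pics/sidec.png',a)
E
```

```text
(no output)
```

View pics/topc.png

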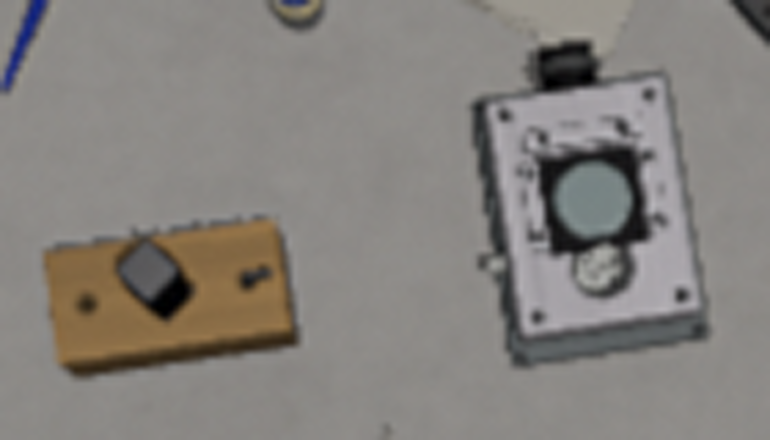

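View pics/sidec.png

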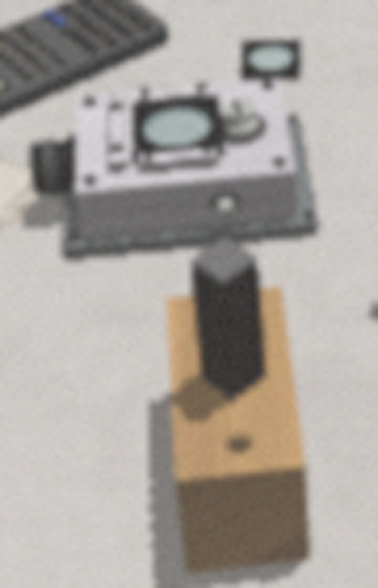

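The top crop shows the handle's grey top face around (152,272), the stand's small holes at (87,303) and (255,277), and the housing corners at (485,100), (663,75), (703,312) and (522,337). The screw is near (603,268), up against the filter's lower edge. The side crop shows the head at about (240,122).

```bash
python3 - <<'E'
from h import *
f=lambda P,s,o:(np.array(P,float)+.5)/s-.5+o
T=lambda P:f(P,5.5,[190,125]); S=lambda P:f(P,4.2,[190,190])
np.set_printoptions(precision=4,suppress=True)
print('holes',onz('top',T([(87,303),(255,277),(171,290)]),.062))
c=onz('top',T([(485,100),(663,75),(703,312),(522,337)]),.042);print('housing',c,c.mean(0),np.linalg.norm(np.diff(c,axis=0),axis=1), np.degrees(np.arctan2(*(c[1]+c[0]-c[2]-c[3])[[1,0]])))
print('headT',onz('top',T([(603,268)]),.056),'S',onz('side',S([(240,122),(237,115)]),.056))
print('filterT',onz('top',T([(593,200)]),.048),'S',onz('side',S([(178,128)]),.048))
# handle top
t=cv2.cvtColor(cv2.imread('pics/top0.png'),cv2.COLOR_BGR2RGB)
print(t[166:184,209:227].mean(2).astype(int))
g=cv2.resize(t[125:205,190:330],None,fx=5.5,fy=5.5,interpolation=cv2.INTER_CUBIC)
i=g.astype(int);sat=i.max(2)-i.min(2)
m=((sat<35)&(i.mean(2)>62)&(i.mean(2)<130)).astype(np.uint8);k=np.zeros_like(m);k[225:320,105:200]=1;
n,l,st,ce=cv2.connectedComponentsWithStats(m*k);j=1+st[1:,4].argmax();
r=cv2.minAreaRect(np.argwhere(l==j)[:,::-1].astype(np.float32));b=cv2.boxPoints(r);print(r)
b=onz('top',T(b),.135);print(b,b.mean(0),np.linalg.norm(np.diff(b,axis=0),axis=1),np.degrees(np.arctan2(*(b[1]-b[0])[[1,0]])))
print('handle S',onz('side',S([(224,262)]),.135))
# bright screw blob
save(cv2.resize(t[160:185,285:312],None,fx=20,fy=20,interpolation=cv2.INTER_CUBIC),'screw.png')
E
```

```text
holes [[0.4845 0.2988 0.062 ]
 [0.4985 0.2163 0.062 ]
 [0.4915 0.2576 0.062 ]]
housing [[ 0.5936  0.1035  0.042 ]
 [ 0.6077  0.0134  0.042 ]
 [ 0.4866 -0.0072  0.042 ]
 [ 0.4729  0.0837  0.042 ]] [0.5402 0.0483 0.042 ] [0.0912 0.1228 0.0919] 9.481575992727963
headT [[0.5061 0.0441 0.056 ]] S [[0.503  0.0574 0.056 ]
 [0.5053 0.0509 0.056 ]]
filterT [[0.5418 0.0488 0.048 ]] S [[0.5389 0.0527 0.048 ]]
[[139 140 140 140 129 116 139 140 130 117 138 130 102 100 101  97  87  98]
 [138 139 140 141 125  90 100 101  97  96 111 106  93  99 104 104 106 108]
 [101 103 107 111 104  84  68  65  78  99 104 105 106 108 109 107 107 106]
 [ 94  96  98  90  71  64  65  79  75  73  90 104 106 103 102 102 101 100]
 [100 101  93  69  53  60  82  89  86  71  59  77 100 102 100 100 100 100]
 [103  94  69  53  60  80  89  89  89  86  70  53  79 100 102 101 100 100]
 [101  90  56  58  79  87  90  89  91  91  88  73  59  81 100 101 100  99]
 [102  88  62  77  86  88  88  90  90  91  94  92  74  60  90 103 102 101]
 [100  89  68  81  88  88  89  90  91  92  95  95  78  37  68 104 105 103]
 [101  99  81  62  84  
[... 184 characters left out ...]
   2  34  79 110]
 [104 106 107 104  81  43  58  88  86  53  16   3   5   1   2  39  86 109]
 [108 108 108 109 104  82  51  47  47  18   3   1   2   2  21  65 104 109]
 [107 106 107 107 107 104  85  44  14   1   2   2   0  19  61 100 109 108]
 [106 105 104 104 106 106 103  86  45  12   0   1  21  61 100 108 107 106]
 [104 103 103 103 104 105 107 104  89  60  22  24  64  97 107 104 102 103]
 [102 103 104 103 104 103 102 106 104  97  83  74  96 106 105 102 103 103]]
((152.0, 261.0), (72.0, 94.0), 90.0)
[[0.5104 0.28   0.135 ]
 [0.511  0.2365 0.135 ]
 [0.4773 0.2357 0.135 ]
 [0.4767 0.2791 0.135 ]] [0.4939 0.2578 0.135 ] [0.0435 0.0337 0.0434] -89.2814666458123
handle S [[0.4874 0.2637 0.135 ]]
```

View pics/screw.png

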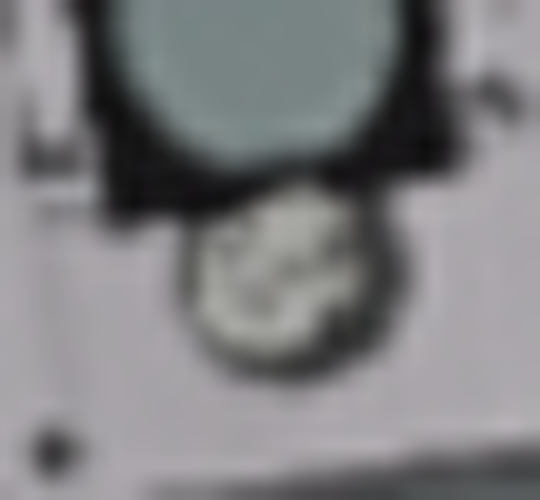

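>>> move_arm(
  rows=[
    [34,-24.5,0,0.107,-1],
    [34,-24.5,0,0.107,-1],
    [34,-24.5,0,0.107,-1],
    [34,-24.5,0,0.107,-1],
    [34,-24.5,0,0.107,-1],
    [34,-24.5,0,0.107,-1],
    [34,-24.5,0,0.107,-1],
    [34,-24.5,0,0.107,-1],
    [34,-24.5,0,0.107,-1],
    [34,-24.5,0,0.107,-1],
    [0,0,0,0,-1],
    [0,0,0,0,-1],
  ],
  newtons=10,
)

```text
time: 1.3
tool_pos: [0.4886, 0.2579, 0.226]
tool_rot: [3.14, -0.001, -2.361]
contact_force: [0.3, 0.2, -0.8]
opening: 0.0919
grip_force: 0.0
```

```bash
python3 - <<'E'
from h import *
b=onz('side',[(307,218)],0);print(b,[ (h,proj('side',b+[0,0,h]).round().tolist()) for h in (.1,.15,.2)])
T=lambda P:(np.array(P,float)+.5)/5.5-.5+[190,125]
print(onz('top',T([(152,272)]),.135))
E
```

```text
[[ 3.57463285e-01 -2.18993893e-02  1.11022302e-16]] [(0.1, [[308.0, 185.0]]), (0.15, [[309.0, 167.0]]), (0.2, [[310.0, 148.0]])]
[[0.48868156 0.25769552 0.135     ]]
```

>>> move_arm(
  rows=[
    [0,0,-45,0,-1],
    [0,0,-45,0,-1],
    [0,0,-35,0,-1],
    [0,0,-18,0,-1],
    [0,0,0,0,1],
    [0,0,0,0,1],
    [0,0,0,0,1],
    [0,0,0,0,1],
    [0,0,0,0,1],
    [0,0,0,0,1],
  ],
  newtons=10,
)

```text
time: 2.3
tool_pos: [0.4888, 0.2587, 0.0844]
tool_rot: [-3.141, 0.001, -2.359]
contact_force: [0.5, 0.0, 0.8]
opening: 0.0483
grip_force: 0.0
```

>>> move_arm(
  rows=[
    [0,0,0,0,1],
    [0,0,0,0,1],
    [0,0,0,0,1],
    [0,0,0,0,1],
    [0,0,0,0,1],
    [0,0,0,0,1],
  ],
  newtons=10,
)

```text
time: 2.9
tool_pos: [0.4885, 0.2586, 0.0837]
tool_rot: [3.142, -0.0, -2.358]
contact_force: [0.1, -0.2, 0.4]
opening: 0.0241
grip_force: 9.9
```

>>> move_arm(
  rows=[
    [0,0,0,0,-0.2],
    [0,0,0,0,-0.2],
    [0,0,0,0,-0.2],
    [0,0,0,0,-0.2],
    [0,0,0,-0.143,-0.2],
    [0,0,0,-0.143,-0.2],
    [0,0,0,-0.143,-0.2],
    [0,0,0,-0.143,-0.2],
    [0,0,0,-0.143,-0.2],
    [0,0,0,-0.143,-0.2],
    [0,0,0,-0.143,-0.2],
  ],
)

```text
time: 4.0
tool_pos: [0.4885, 0.2586, 0.0838]
tool_rot: [3.141, 0.0, 2.918]
contact_force: [0.3, -0.3, 0.4]
opening: 0.0551
grip_force: 0.0
```

>>> move_arm(
  rows=[
    [0,0,0,-0.143,-0.2],
    [0,0,0,-0.143,-0.2],
    [0,0,0,-0.143,-0.2],
    [0,0,0,-0.143,-0.2],
    [0,0,0,0,1],
    [0,0,0,0,1],
    [0,0,0,0,1],
    [0,0,0,0,1],
    [0,0,0,0,1],
    [0,0,0,0,1],
    [0,0,0,0,1],
    [0,0,0,0,1],
  ],
  newtons=50,
)

```text
time: 5.2
tool_pos: [0.4886, 0.2586, 0.0838]
tool_rot: [3.141, 0.0, 2.352]
contact_force: [0.3, 0.0, 0.0]
opening: 0.024
grip_force: 50.0
```

>>> move_arm(
  rows=[
    [0,0,30,0,1],
    [0,0,50,0,1],
    [0,0,20,0,1],
    [3.5,-43,0,0,1],
    [3.5,-43,0,0,1],
    [3.5,-43,0,0,1],
    [3.5,-43,0,0,1],
    [3.5,-43,0,0,1],
    [0,0,-20,0,1],
    [0,0,0,0,1],
    [0,0,0,0,1],
  ],
)

```text
time: 6.3
tool_pos: [0.5056, 0.0439, 0.1636]
tool_rot: [-3.141, -0.001, 2.352]
contact_force: [0.0, -0.5, -1.3]
opening: 0.0237
grip_force: 50.0
```

```bash
python3 - <<'E'
from h import *
s=snap('side'); c=s[130:270,190:330]
save(cv2.resize(c,None,fx=4.2,fy=4.2,interpolation=cv2.INTER_CUBIC),'s2.png')
p=monitor.observe()['tool_pos'];print(p,(proj('side',[p,p-[0,0,.0718]])-[190,130]+.5)*4.2)
E
```

```text
[0.50595823 0.04422212 0.16409223] [[225.38384596 194.80842385]
 [233.51836427 307.44260651]]
```

View pics/s2.png

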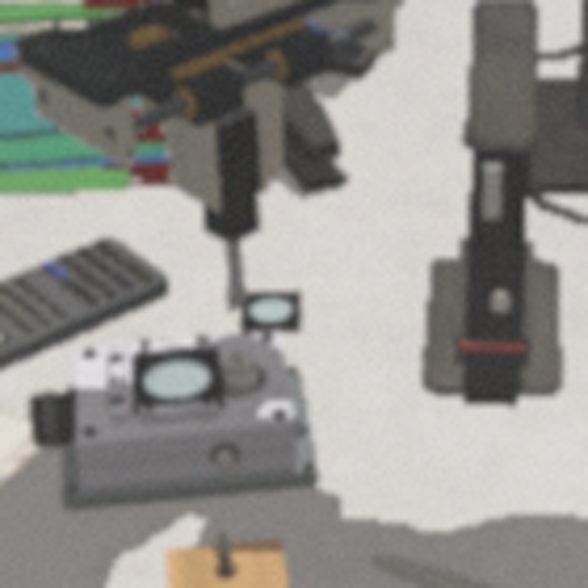

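The side view shows the blade tip at crop (236,305), against a projected (233.5,307.4), so the calibration agrees with the hand. The screw head is near (240,370). I turn 45° to see which way the blade's wide side runs.

>>> move_arm(
  rows=[
    [0,0,0,-0.131,1],
    [0,0,0,-0.131,1],
    [0,0,0,-0.131,1],
    [0,0,0,-0.131,1],
    [0,0,0,-0.131,1],
    [0,0,0,-0.131,1],
    [0,0,0,0,1],
  ],
)

```text
time: 7.05
tool_pos: [0.5063, 0.0447, 0.1645]
tool_rot: [3.14, 0.0, 1.567]
contact_force: [-0.2, 0.2, -0.6]
opening: 0.0238
grip_force: 50.0
```

```bash
python3 - <<'E'
from h import *
s=np.mean([snap('side') for _ in range(4)],0).astype(np.uint8); c=s[180:240,220:280]
np.save('s3.npy',s)
save(cv2.resize(c,None,fx=10,fy=10,interpolation=cv2.INTER_CUBIC),'s3.png')
p=monitor.observe()['tool_pos'];print(p,(proj('side',[p-[0,0,.0718]])-[220,180]+.5)*10)
a=np.radians(9.5);X=np.array([.506,.0437,0]);
for z in(.056,.042):
  print(z,(proj('side',[X+[0,0,z],X+[.009,0,z],X+[-.009,0,z],X+[0,.009,z],X+[0,-.009,z]])-[220,180]+.5)*10)
E
```

```text
[0.50607923 0.04402719 0.16403939] [[255.56505085 231.71633354]]
0.056 [[265.14043856 357.04944619]
 [227.30209261 356.84519433]
 [302.99920955 357.25380832]
 [261.74924813 379.64990642]
 [268.47963683 334.79548572]]
0.042 [[268.54842643 404.25168659]
 [231.0389203  404.03659273]
 [306.07800355 404.46689553]
 [265.21332389 427.01786421]
 [271.83283906 381.83152994]]
```

View pics/s3.png

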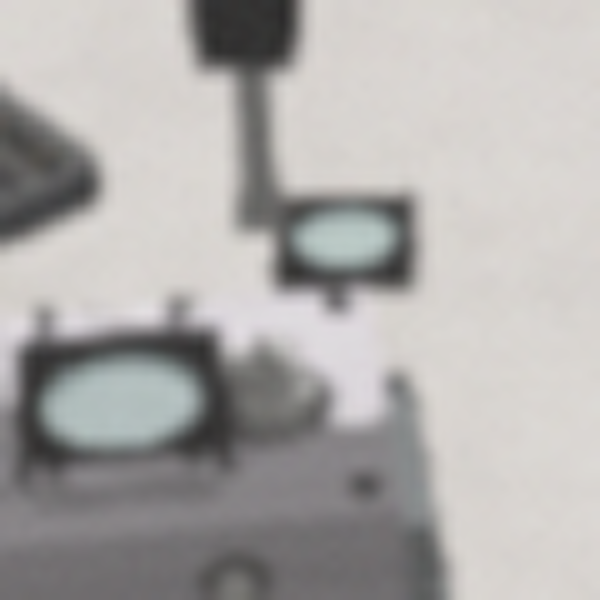

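The blade's wide side now faces the camera: its edge spans about u 237–283 at v≈225, so blade x lies along the world's x. The screw, with its slot at about 120°, is where I estimated it. I turn −60° and come down.

>>> move_arm(
  rows=[
    [0,0,-5,-0.131,1],
    [0,0,-5,-0.131,1],
    [0,0,-5,-0.131,1],
    [0,0,-5,-0.131,1],
    [0,0,-5,-0.131,1],
    [0,0,-4,-0.131,1],
    [0,0,-4,-0.131,1],
    [0,0,0,-0.131,1],
    [0,0,-2,0,1],
    [0,0,-2,0,1],
    [0,0,0,0,1],
  ],
)

```text
time: 8.35
tool_pos: [0.5063, 0.0437, 0.1273]
tool_rot: [3.141, -0.001, 0.522]
contact_force: [-1.9, 0.2, 4.5]
opening: 0.0239
grip_force: 50.0
```

>>> move_arm(
  rows=[
    [0,0,-0.7,0,1],
    [0,0,0,0,1],
  ],
)

```text
time: 8.55
tool_pos: [0.5063, 0.0436, 0.127]
tool_rot: [3.141, -0.001, 0.522]
contact_force: [-1.5, 0.1, 8.6]
opening: 0.0238
grip_force: 50.0
```

>>> move_arm(
  rows=[
    [-0.5,-0.3,0,0,1],
    [-0.5,-0.3,0,0,1],
    [0,0,0,0,1],
  ],
)

```text
time: 8.85
tool_pos: [0.506, 0.0434, 0.1273]
tool_rot: [3.141, -0.003, 0.522]
contact_force: [-0.5, 2.0, 6.4]
opening: 0.0236
grip_force: 50.0
```

>>> move_arm(
  rows=[
    [-0.5,-0.3,0,0,1],
    [-0.5,-0.3,0,0,1],
    [0,0,0,0,1],
  ],
)

```text
time: 9.15
tool_pos: [0.5055, 0.0427, 0.1274]
tool_rot: [3.14, -0.004, 0.522]
contact_force: [0.1, 1.7, 6.7]
opening: 0.0241
grip_force: 50.0
```

>>> move_arm(
  rows=[
    [-0.5,-0.3,0,0,1],
    [-0.5,-0.3,-0.3,0,1],
    [0,0,0,0,1],
  ],
)

```text
time: 9.45
tool_pos: [0.505, 0.0423, 0.1274]
tool_rot: [3.139, -0.005, 0.521]
contact_force: [2.1, 1.8, 7.9]
opening: 0.0238
grip_force: 50.0
```

>>> move_arm(
  rows=[
    [-0.5,-0.3,0,0,1],
    [-0.5,-0.3,0,0,1],
    [-0.5,-0.3,0,0,1],
    [0,0,0,0,1],
  ],
)

```text
time: 9.85
tool_pos: [0.5036, 0.0411, 0.1274]
tool_rot: [3.139, -0.005, 0.522]
contact_force: [2.0, 1.0, 7.3]
opening: 0.0241
grip_force: 50.0
```

>>> move_arm(
  rows=[
    [0,0,2.5,0,1],
    [4.5,2.7,0,0,1],
    [0,0,0,0,1],
    [0,0,-2.5,0,1],
    [0.5,0.3,0,0,1],
    [0.5,0.3,0,0,1],
    [0.5,0.3,0,0,1],
    [0,0,0,0,1],
  ],
)

```text
time: 10.65
tool_pos: [0.5072, 0.0445, 0.1254]
tool_rot: [-3.141, 0.001, 0.518]
contact_force: [0.6, -0.2, -1.0]
opening: 0.0236
grip_force: 50.0
```

>>> move_arm(
  rows=[
    [0,0,-1,0,1],
    [0,0,-1,0,1],
    [0,0,-0.8,0,1],
    [0,0,0,0,1],
  ],
)

```text
time: 11.05
tool_pos: [0.5074, 0.0445, 0.1231]
tool_rot: [3.142, 0.0, 0.518]
contact_force: [-1.7, -0.1, 2.3]
opening: 0.0236
grip_force: 50.0
```

>>> move_arm(
  rows=[
    [0,0,-0.6,0,1],
    [0,0,0,-0.05,1],
    [0,0,0,-0.05,1],
    [0,0,0,-0.04,1],
    [0,0,0,0,1],
    [0,0,0,0,1],
  ],
)

```text
time: 11.65
tool_pos: [0.5078, 0.0444, 0.123]
tool_rot: [3.141, -0.001, 0.378]
contact_force: [-1.4, 0.3, 6.1]
opening: 0.0236
grip_force: 50.0
```

```bash
cat > r.py <<'E'
from h import *
np.set_printoptions(precision=4,suppress=True)
o=monitor.observe();print(o['torque'],o['contact_force'],o['tool_pos'],o['tool_rot'],o['joint_efforts'][5])
E
python3 r.py
```

```text
[-0.0917  0.4349  0.045 ] [-1.4296  0.3146  6.127 ] [0.5078 0.0444 0.123 ] [ 3.1409 -0.001   0.3778] 0.06171857938170433
```

>>> move_arm(
  rows=[
    [0,0,0,-0.02,1],
    [0,0,0,-0.02,1],
    [0,0,0,0,1],
  ],
)

```text
time: 11.95
tool_pos: [0.5078, 0.0444, 0.123]
tool_rot: [3.141, -0.001, 0.337]
contact_force: [-0.9, -0.7, 5.8]
opening: 0.0236
grip_force: 50.0
```

```bash
python3 r.py
```

```text
[-0.0641  0.4564  0.0962] [-0.856  -0.6609  5.7945] [0.5078 0.0444 0.123 ] [ 3.1409 -0.0011  0.3374] 0.23430552799254656
```

```bash
cat > r.py <<'E'
from h import *
import sys
np.set_printoptions(precision=3,suppress=True)
L=[monitor.observe()]
for _ in range(int(sys.argv[1]) if len(sys.argv)>1 else 3): vision.read_camera('side');L.append(monitor.observe())
a=np.array([[o['torque'][2],o['joint_efforts'][5]] for o in L])
print(a.T,a.mean(0),L[-1]['contact_force'],L[-1]['tool_pos'],L[-1]['tool_rot'][2])
E
python3 r.py 5
```

```text
[[0.096 0.11  0.019 0.083 0.075 0.058]
 [0.234 0.111 0.067 0.057 0.054 0.054]] [0.074 0.096] [-1.511 -0.321  5.983] [0.508 0.044 0.123] 0.33799001560913977
```

>>> move_arm(
  rows=[
    [0,0,0,-0.02,1],
    [0,0,0,-0.02,1],
    [0,0,0,0,1],
    [0,0,0,0,1],
    [0,0,0,0,1],
  ],
)

```text
time: 12.7
tool_pos: [0.5079, 0.0444, 0.123]
tool_rot: [3.141, -0.001, 0.298]
contact_force: [-1.6, -1.0, 6.2]
opening: 0.0238
grip_force: 50.0
```

```bash
python3 r.py 1
```

```text
[[-0.004  0.054]
 [ 0.052  0.052]] [0.025 0.052] [-0.656 -0.225  5.915] [0.508 0.044 0.123] 0.2979138044694798
```

>>> move_arm(
  rows=[
    [0,0,0,-0.021,1],
    [0,0,0,-0.021,1],
    [0,0,0,0,1],
    [0,0,0,0,1],
    [0,0,0,0,1],
  ],
)

```text
time: 13.25
tool_pos: [0.5079, 0.0445, 0.123]
tool_rot: [3.141, -0.001, 0.256]
contact_force: [-1.1, -0.2, 6.0]
opening: 0.024
grip_force: 50.0
```

```bash
python3 r.py 1
```

```text
[[0.032 0.042]
 [0.052 0.051]] [0.037 0.051] [-1.353  0.022  5.869] [0.508 0.044 0.123] 0.25593860079228237
```

>>> move_arm(
  rows=[
    [0,0,0,-0.021,1],
    [0,0,0,-0.021,1],
    [0,0,0,0,1],
    [0,0,0,0,1],
    [0,0,0,0,1],
  ],
)

```text
time: 13.8
tool_pos: [0.508, 0.0445, 0.123]
tool_rot: [3.141, -0.001, 0.214]
contact_force: [-1.4, 0.2, 5.4]
opening: 0.024
grip_force: 50.0
```

```bash
python3 r.py 1
```

```text
[[0.098 0.019]
 [0.052 0.051]] [0.058 0.052] [-0.301 -0.099  5.679] [0.508 0.044 0.123] 0.21395329103218352
```

>>> move_arm(
  rows=[
    [0,0,0,-0.021,1],
    [0,0,0,-0.021,1],
    [0,0,0,0,1],
    [0,0,0,0,1],
    [0,0,0,0,1],
  ],
)

```text
time: 14.35
tool_pos: [0.5079, 0.0445, 0.123]
tool_rot: [3.141, -0.001, 0.172]
contact_force: [-1.4, 0.8, 5.2]
opening: 0.024
grip_force: 50.0
```

```bash
python3 r.py 1
```

```text
[[ 0.031 -0.005]
 [ 0.052  0.051]] [0.013 0.052] [-1.256 -0.411  5.859] [0.508 0.044 0.123] 0.17191435144369516
```

>>> move_arm(
  rows=[
    [0,0,0,-0.021,1],
    [0,0,0,-0.021,1],
    [0,0,0,0,1],
    [0,0,0,0,1],
    [0,0,0,0,1],
  ],
)

```text
time: 14.9
tool_pos: [0.508, 0.0445, 0.1231]
tool_rot: [3.141, -0.002, 0.13]
contact_force: [-1.0, 1.0, 5.4]
opening: 0.0234
grip_force: 50.0
```

```bash
python3 r.py 1
```

```text
[[0.094 0.042]
 [0.052 0.051]] [0.068 0.052] [-0.895  1.061  5.461] [0.508 0.045 0.123] 0.12992224518319606
```

>>> move_arm(
  rows=[
    [0,0,0,-0.021,1],
    [0,0,0,-0.021,1],
    [0,0,0,0,1],
    [0,0,0,0,1],
    [0,0,0,0,1],
  ],
)

```text
time: 15.45
tool_pos: [0.508, 0.0445, 0.123]
tool_rot: [3.141, -0.002, 0.088]
contact_force: [-1.6, 0.3, 5.2]
opening: 0.0237
grip_force: 50.0
```

```bash
python3 r.py 1
```

```text
[[0.043 0.063]
 [0.057 0.056]] [0.053 0.057] [-0.74   0.129  5.083] [0.508 0.045 0.123] 0.08794019095895123
```

>>> move_arm(
  rows=[
    [0,0,0,-0.012,1],
    [0,0,0,-0.012,1],
    [0,0,0,0,1],
    [0,0,0,0,1],
    [0,0,0,0,1],
  ],
)

```text
time: 16.0
tool_pos: [0.508, 0.0445, 0.123]
tool_rot: [3.141, -0.002, 0.064]
contact_force: [-0.7, 0.3, 5.5]
opening: 0.0237
grip_force: 50.0
```

```bash
python3 r.py 1
```

```text
[[0.055 0.04 ]
 [0.059 0.059]] [0.048 0.059] [-0.177 -0.182  5.603] [0.508 0.045 0.123] 0.06389291103030748
```

>>> move_arm(
  rows=[
    [0,0,0,-0.02,1],
    [0,0,0,-0.02,1],
    [0,0,0,0,1],
    [0,0,0,0,1],
    [0,0,0,0,1],
  ],
)

```text
time: 16.55
tool_pos: [0.5081, 0.0445, 0.123]
tool_rot: [3.141, -0.002, 0.024]
contact_force: [-0.3, 0.7, 5.9]
opening: 0.0236
grip_force: 50.0
```

```bash
python3 r.py 1
```

```text
[[0.035 0.066]
 [0.057 0.056]] [0.051 0.056] [-1.277  0.475  5.156] [0.508 0.045 0.123] 0.02392289038170392
```

>>> move_arm(
  rows=[
    [0,0,0,-0.02,1],
    [0,0,0,-0.02,1],
    [0,0,0,0,1],
    [0,0,0,0,1],
    [0,0,0,0,1],
  ],
)

```text
time: 17.1
tool_pos: [0.5081, 0.0445, 0.123]
tool_rot: [3.142, -0.002, -0.016]
contact_force: [-0.6, 0.8, 5.2]
opening: 0.0238
grip_force: 50.0
```

```bash
python3 r.py 1
```

```text
[[0.023 0.029]
 [0.059 0.059]] [0.026 0.059] [-1.528  0.852  6.206] [0.508 0.045 0.123] -0.01614128985523422
```

>>> move_arm(
  rows=[
    [0,0,0,-0.02,1],
    [0,0,0,-0.02,1],
    [0,0,0,0,1],
    [0,0,0,0,1],
    [0,0,0,0,1],
  ],
)

```text
time: 17.65
tool_pos: [0.5081, 0.0445, 0.123]
tool_rot: [-3.142, -0.002, -0.056]
contact_force: [-1.2, 0.8, 5.0]
opening: 0.0238
grip_force: 50.0
```

```bash
python3 r.py 1
```

```text
[[0.03  0.042]
 [0.06  0.059]] [0.036 0.059] [-0.866  0.153  4.692] [0.508 0.045 0.123] -0.056096015482131945
```

>>> move_arm(
  rows=[
    [0,0,0,-0.02,1],
    [0,0,0,-0.02,1],
    [0,0,0,0,1],
    [0,0,0,0,1],
    [0,0,0,0,1],
  ],
)

```text
time: 18.2
tool_pos: [0.5081, 0.0445, 0.123]
tool_rot: [-3.141, -0.002, -0.096]
contact_force: [-0.3, 1.5, 6.0]
opening: 0.0237
grip_force: 50.0
```

```bash
python3 r.py 1
```

```text
[[0.056 0.011]
 [0.06  0.059]] [0.033 0.06 ] [-0.781  0.47   5.022] [0.508 0.045 0.123] -0.09616702873889516
```

>>> move_arm(
  rows=[
    [0,0,0,-0.02,1],
    [0,0,0,-0.02,1],
    [0,0,0,0,1],
    [0,0,0,0,1],
    [0,0,0,0,1],
  ],
)

```text
time: 18.75
tool_pos: [0.5081, 0.0446, 0.123]
tool_rot: [-3.141, -0.002, -0.136]
contact_force: [-0.8, 1.1, 4.7]
opening: 0.0236
grip_force: 50.0
```

```bash
python3 r.py 1
```

```text
[[0.017 0.016]
 [0.06  0.06 ]] [0.016 0.06 ] [-0.959  1.576  5.28 ] [0.508 0.045 0.123] -0.13616842098341464
```

>>> move_arm(
  rows=[
    [0,0,0,-0.02,1],
    [0,0,0,-0.02,1],
    [0,0,0,0,1],
    [0,0,0,0,1],
    [0,0,0,0,1],
  ],
)

```text
time: 19.3
tool_pos: [0.5082, 0.0446, 0.123]
tool_rot: [-3.141, -0.002, -0.176]
contact_force: [-0.0, 0.4, 4.8]
opening: 0.0237
grip_force: 50.0
```

```bash
python3 r.py 1
```

```text
[[0.066 0.028]
 [0.06  0.06 ]] [0.047 0.06 ] [-0.57   0.281  4.158] [0.508 0.045 0.123] -0.1762032202527002
```

>>> move_arm(
  rows=[
    [0,0,-0.2,-0.02,1],
    [0,0,0,-0.02,1],
    [0,0,0,0,1],
    [0,0,0,0,1],
    [0,0,0,0,1],
  ],
)

```text
time: 19.85
tool_pos: [0.5082, 0.0446, 0.123]
tool_rot: [-3.141, -0.002, -0.216]
contact_force: [-0.8, 0.7, 6.0]
opening: 0.0237
grip_force: 50.0
```

```bash
python3 r.py 1
```

```text
[[0.049 0.074]
 [0.065 0.064]] [0.061 0.065] [-0.834  0.267  6.053] [0.508 0.045 0.123] -0.2161601096285528
```

>>> move_arm(
  rows=[
    [0,0,0,-0.01,1],
    [0,0,0,-0.01,1],
    [0,0,0,0,1],
    [0,0,0,0,1],
    [0,0,0,0,1],
  ],
)

```text
time: 20.4
tool_pos: [0.5082, 0.0446, 0.123]
tool_rot: [-3.141, -0.002, -0.236]
contact_force: [-1.1, 0.5, 7.5]
opening: 0.0237
grip_force: 50.0
```

```bash
python3 r.py 1
```

```text
[[0.033 0.043]
 [0.068 0.068]] [0.038 0.068] [0.28  0.15  5.797] [0.508 0.045 0.123] -0.23616370093364547
```

>>> move_arm(
  rows=[
    [0,0,0,-0.018,1],
    [0,0,0,-0.017,1],
    [0,0,0,0,1],
    [0,0,0,0,1],
    [0,0,0,0,1],
  ],
)

```text
time: 20.95
tool_pos: [0.5083, 0.0446, 0.123]
tool_rot: [-3.141, -0.002, -0.271]
contact_force: [-0.5, 0.2, 6.2]
opening: 0.0237
grip_force: 50.0
```

```bash
python3 r.py 1
```

```text
[[0.081 0.072]
 [0.066 0.065]] [0.076 0.065] [-0.391  0.547  6.26 ] [0.508 0.045 0.123] -0.2711116632908588
```

>>> move_arm(
  rows=[
    [0,0,0,-0.02,1],
    [0,0,0,-0.02,1],
    [0,0,0,0,1],
    [0,0,0,0,1],
    [0,0,0,0,1],
  ],
)

```text
time: 21.5
tool_pos: [0.5083, 0.0446, 0.123]
tool_rot: [-3.141, -0.002, -0.311]
contact_force: [0.2, 1.0, 6.2]
opening: 0.0238
grip_force: 50.0
```

```bash
python3 r.py 1
```

```text
[[0.058 0.085]
 [0.065 0.064]] [0.072 0.065] [-1.001  1.227  6.51 ] [0.508 0.045 0.123] -0.3112074446373869
```

>>> move_arm(
  rows=[
    [0,0,0,-0.02,1],
    [0,0,0,-0.02,1],
    [0,0,0,0,1],
    [0,0,0,0,1],
    [0,0,0,0,1],
  ],
)

```text
time: 22.05
tool_pos: [0.5083, 0.0446, 0.123]
tool_rot: [-3.141, -0.002, -0.351]
contact_force: [-0.7, 0.1, 7.0]
opening: 0.0238
grip_force: 50.0
```

```bash
python3 r.py 1
```

```text
[[0.08  0.08 ]
 [0.065 0.064]] [0.08  0.065] [-0.268  1.198  5.836] [0.508 0.045 0.123] -0.3511694139372925
```

>>> move_arm(
  rows=[
    [0,0,0,-0.02,1],
    [0,0,0,-0.02,1],
    [0,0,0,0,1],
    [0,0,0,0,1],
    [0,0,0,0,1],
  ],
)

```text
time: 22.6
tool_pos: [0.5083, 0.0446, 0.123]
tool_rot: [-3.141, -0.002, -0.391]
contact_force: [0.6, 0.6, 6.1]
opening: 0.0237
grip_force: 50.0
```

```bash
python3 r.py 1
```

```text
[[-0.008  0.056]
 [ 0.065  0.065]] [0.024 0.065] [-0.865  0.501  6.039] [0.508 0.045 0.123] -0.3911438924978643
```

>>> move_arm(
  rows=[
    [0,0,0,-0.02,1],
    [0,0,0,-0.02,1],
    [0,0,0,0,1],
    [0,0,0,0,1],
    [0,0,0,0,1],
  ],
)

```text
time: 23.15
tool_pos: [0.5084, 0.0446, 0.123]
tool_rot: [-3.141, -0.002, -0.431]
contact_force: [-0.2, 0.9, 6.5]
opening: 0.0241
grip_force: 50.0
```

```bash
python3 r.py 1
```

```text
[[0.038 0.062]
 [0.065 0.065]] [0.05  0.065] [-0.33   0.639  6.299] [0.508 0.045 0.123] -0.4311563180539042
```

>>> move_arm(
  rows=[
    [0,0,0,-0.02,1],
    [0,0,0,-0.02,1],
    [0,0,0,0,1],
    [0,0,0,0,1],
    [0,0,0,0,1],
  ],
)

```text
time: 23.7
tool_pos: [0.5084, 0.0446, 0.123]
tool_rot: [-3.14, -0.002, -0.471]
contact_force: [0.1, 1.4, 7.4]
opening: 0.0238
grip_force: 50.0
```

```bash
python3 r.py 1
```

```text
[[0.049 0.054]
 [0.065 0.065]] [0.052 0.065] [0.259 0.412 6.036] [0.508 0.045 0.123] -0.47111626917388727
```

>>> move_arm(
  rows=[
    [0,0,0,-0.02,1],
    [0,0,0,-0.02,1],
    [0,0,0,0,1],
    [0,0,0,0,1],
    [0,0,0,0,1],
  ],
)

```text
time: 24.25
tool_pos: [0.5084, 0.0446, 0.123]
tool_rot: [-3.14, -0.002, -0.511]
contact_force: [0.1, 0.1, 6.0]
opening: 0.0237
grip_force: 50.0
```

```bash
python3 r.py 1
```

```text
[[0.062 0.049]
 [0.076 0.075]] [0.055 0.075] [-0.199  0.909  5.569] [0.508 0.045 0.123] -0.5111435711163852
```

>>> move_arm(
  rows=[
    [0,0,0,-0.01,1],
    [0,0,0,-0.01,1],
    [0,0,0,0,1],
    [0,0,0,0,1],
    [0,0,0,0,1],
  ],
)

```text
time: 24.8
tool_pos: [0.5084, 0.0445, 0.123]
tool_rot: [-3.14, -0.002, -0.531]
contact_force: [-0.1, 0.9, 6.2]
opening: 0.0236
grip_force: 50.0
```

```bash
python3 r.py 2
```

```text
[[0.107 0.05  0.074]
 [0.089 0.089 0.089]] [0.077 0.089] [-0.238  0.865  5.907] [0.508 0.045 0.123] -0.5311462896603294
```

>>> move_arm(
  rows=[
    [0,0,0,-0.01,1],
    [0,0,0,-0.01,1],
    [0,0,0,0,1],
    [0,0,0,0,1],
    [0,0,0,0,1],
  ],
)

```text
time: 25.4
tool_pos: [0.5084, 0.0446, 0.123]
tool_rot: [-3.14, -0.002, -0.551]
contact_force: [0.4, 0.1, 6.0]
opening: 0.0239
grip_force: 50.0
```

```bash
python3 r.py 2
```

```text
[[0.11  0.132 0.147]
 [0.101 0.101 0.101]] [0.13  0.101] [0.174 0.657 6.379] [0.508 0.045 0.123] -0.5510494325961883
```

>>> move_arm(
  rows=[
    [0,0,0,-0.015,1],
    [0,0,0,-0.015,1],
    [0,0,0,0,1],
    [0,0,0,0,1],
    [0,0,0,0,1],
  ],
)

```text
time: 26.0
tool_pos: [0.5084, 0.0445, 0.123]
tool_rot: [-3.14, -0.002, -0.581]
contact_force: [0.1, 1.1, 5.7]
opening: 0.0239
grip_force: 50.0
```

```bash
python3 r.py 6
```

```text
[[0.12  0.125 0.093 0.069 0.121 0.123 0.107]
 [0.115 0.114 0.114 0.114 0.114 0.114 0.114]] [0.108 0.114] [0.723 0.579 5.172] [0.508 0.045 0.123] -0.5810751893095776
```

>>> move_arm(
  rows=[
    [0,0,0,-0.012,1],
    [0,0,0,-0.012,1],
    [0,0,0,0,1],
    [0,0,0,0,1],
    [0,0,0,0,1],
  ],
)

```text
time: 26.8
tool_pos: [0.5084, 0.0445, 0.123]
tool_rot: [-3.14, -0.002, -0.605]
contact_force: [0.8, 0.2, 6.4]
opening: 0.024
grip_force: 50.0
```

```bash
python3 r.py 6
```

```text
[[0.148 0.153 0.1   0.144 0.131 0.119 0.078]
 [0.132 0.131 0.131 0.131 0.131 0.131 0.131]] [0.125 0.131] [0.322 1.078 5.399] [0.508 0.045 0.123] -0.6049759704085784
```

>>> move_arm(
  rows=[
    [0,0,0,0.02,1],
    [0,0,0,0.02,1],
    [0,0,0,0.02,1],
    [0,0,0,0,1],
    [0,0,0,0,1],
    [0,0,0,0,1],
  ],
)

```text
time: 27.7
tool_pos: [0.5084, 0.0445, 0.123]
tool_rot: [-3.14, -0.002, -0.545]
contact_force: [-0.2, 0.9, 6.1]
opening: 0.0236
grip_force: 50.0
```

```bash
python3 r.py 2
```

```text
[[0.054 0.071 0.059]
 [0.059 0.06  0.06 ]] [0.061 0.06 ] [ 0.209 -0.825  5.914] [0.508 0.044 0.123] -0.5451567442972236
```

>>> move_arm(
  rows=[
    [0,0,0,0.02,1],
    [0,0,0,0.02,1],
    [0,0,0,0.02,1],
    [0,0,0,0,1],
    [0,0,0,0,1],
    [0,0,0,0,1],
  ],
)

```text
time: 28.4
tool_pos: [0.5084, 0.0445, 0.123]
tool_rot: [-3.141, -0.002, -0.485]
contact_force: [0.3, 1.0, 5.9]
opening: 0.0237
grip_force: 50.0
```

```bash
python3 r.py 2
```

```text
[[-0.024 -0.01  -0.007]
 [ 0.014  0.015  0.015]] [-0.014  0.015] [-0.901  0.348  6.23 ] [0.508 0.045 0.123] -0.4852593508043086
```

>>> move_arm(
  rows=[
    [0,0,3,0,1],
    [0,0,12,0,1],
    [0,0,30,0,1],
    [0,0,20,0,1],
    [-3.6,42,0,0,1],
    [-3.6,43,0,0,1],
    [-3.6,43,0,0,1],
    [-3.6,43,0,0,1],
    [-4,43,0,0,1],
    [0,0,0,0,1],
    [0,0,0,0,1],
  ],
)

```text
time: 29.6
tool_pos: [0.4884, 0.2591, 0.1872]
tool_rot: [3.141, 0.0, -0.483]
contact_force: [0.6, 0.1, -1.2]
opening: 0.0236
grip_force: 50.0
```

```bash
python3 - <<'E'
from h import *
s=snap('side'); t=snap('top')
a=cv2.resize(s[150:330,180:300],None,fx=3.3,fy=3.3,interpolation=cv2.INTER_CUBIC)
b=cv2.resize(t[130:205,270:330],None,fx=6,fy=6,interpolation=cv2.INTER_CUBIC)
im=np.zeros((594,760,3),np.uint8);im[:a.shape[0],:a.shape[1]]=a;im[:b.shape[0],400:400+b.shape[1]]=b;save(im,'back.png')
p=monitor.observe()['tool_pos'];print(p,(proj('side',[p-[0,0,.0718],[.4913,.2585,.062]])-[180,150]+.5)*3.3)
E
```

```text
[0.48902189 0.25755673 0.18727819] [[209.67786535 357.10749265]
 [211.37658476 426.33760942]]
```

View pics/back.png

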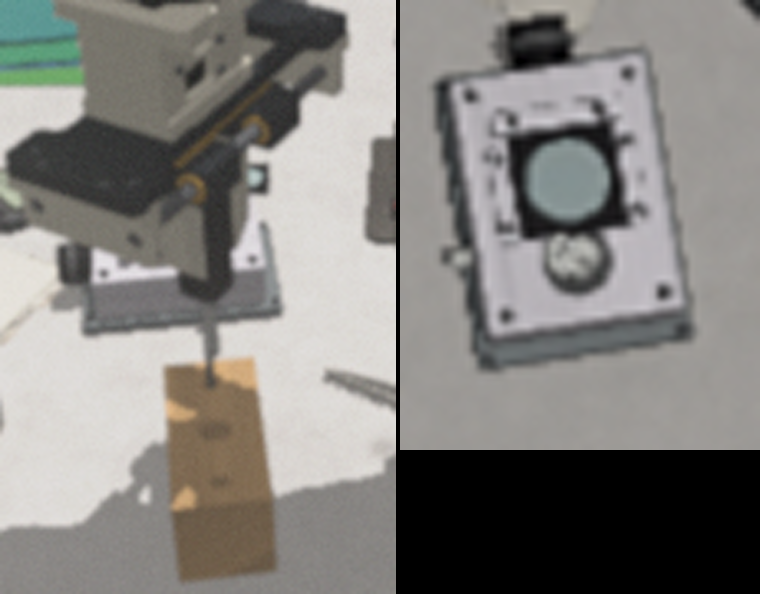

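The view shows the filter pushed up toward the back stop and lying flat, the driver held upright, and the free hole of the stand at side crop (214,432).

```bash
python3 - <<'E'
from h import *
print(onz('side',(np.array([(214,432),(220,482),(210,384)])+.5)/3.3-.5+[180,150],.062))
E
```

```text
[[0.4890198  0.26343196 0.062     ]
 [0.48214716 0.30175344 0.062     ]
 [0.49512787 0.22341416 0.062     ]]
```

>>> move_arm(
  rows=[
    [1.3,0.2,-20,0,1],
    [0,0,-20,0,1],
    [0,0,-10,0,1],
    [0,0,-10,0,1],
    [0,0,-5,0,1],
    [0,0,0,0,1],
  ],
)

```text
time: 30.3
tool_pos: [0.4903, 0.2583, 0.1218]
tool_rot: [3.141, 0.001, -0.486]
contact_force: [0.1, 0.4, -1.0]
opening: 0.0236
grip_force: 50.0
```

Edge is 12 mm below the mouth with no contact, so it is in the hole.

>>> move_arm(
  rows=[
    [0,0,-12,0,1],
    [0,0,-12,0,1],
    [0,0,-9,0,1],
    [0,0,-3,0,1],
    [0,0,-1.3,0,1],
    [0,0,0,0,1],
  ],
)

```text
time: 30.9
tool_pos: [0.4905, 0.2587, 0.0848]
tool_rot: [3.142, -0.0, -0.485]
contact_force: [0.2, 0.7, -1.1]
opening: 0.0237
grip_force: 50.0
```

>>> move_arm(
  rows=[
    [0,0,-1,0,1],
    [0,0,0,0,1],
    [0,0,0,0,-0.4],
    [0,0,0,0,-0.4],
    [0,0,0,0,-0.4],
    [0,0,0,0,-0.4],
    [0,0,0,0,-0.4],
    [0,0,0,0,-0.4],
  ],
)

```text
time: 31.7
tool_pos: [0.4904, 0.2587, 0.0839]
tool_rot: [3.142, -0.0, -0.485]
contact_force: [-0.0, 0.4, 0.7]
opening: 0.0631
grip_force: 0.0
```

>>> move_arm(
  rows=[
    [0,0,15,0,-0.4],
    [0,0,40,0,-0.4],
    [0,0,50,0,-0.4],
    [0,0,30,0,-0.4],
    [-50,20,0,0,-0.4],
    [-50,20,0,0,-0.4],
    [-50,20,0,0,-0.4],
    [0,0,0,0,-0.4],
  ],
)

```text
time: 32.5
tool_pos: [0.3461, 0.3157, 0.2191]
tool_rot: [3.141, 0.002, -0.481]
contact_force: [0.6, -0.5, 0.1]
opening: 0.0644
grip_force: 0.0
```

```bash
python3 - <<'E'
from h import *
s=snap('side'); t=snap('top')
a=cv2.resize(s[190:330,190:290],None,fx=4,fy=4,interpolation=cv2.INTER_CUBIC)
b=cv2.resize(t[130:205,190:330],None,fx=2.7,fy=2.7,interpolation=cv2.INTER_CUBIC)
im=np.zeros((560,780,3),np.uint8);im[:a.shape[0],:a.shape[1]]=a;im[:b.shape[0],400:400+b.shape[1]]=b;save(im,'end.png')
E
```

```text
(no output)
```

View pics/end.png

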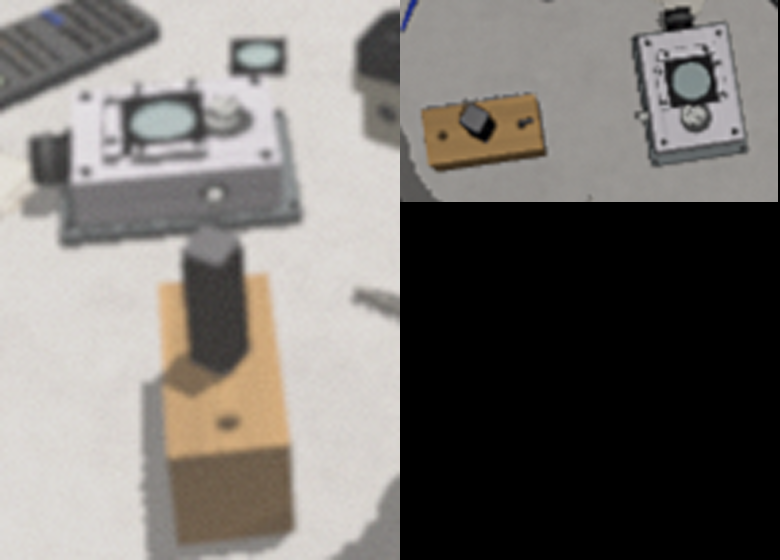

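The driver stands upright in the middle hole with its handle at (213,300), the filter lies flat against the stop, and the hand is clear.

```bash
python3 -c "
from cell import workorder
print(workorder.hand_in())"
```

```text
the job is handed in; nothing more can be done
None
```

I clamped the filter against the back stop at about 0.13 N m (roughly 10 N, estimated from joint torque), put the driver back upright in the stand's middle hole, and handed the job in at about 33 s; no verdict was returned.

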